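Load a vial into the clear well of a dry-block heater

TASK

Take the green-capped vial from the blue rack and load it into the black heating block, right down on the floor of a well. Somebody left black spacer rings, too dark to see, at the bottom of two of the three open wells, and on a ring the vial stands a centimetre too high: lower it gently in your fingers and feel how deep it goes (it is glass: never press above 35 N and do not drop it), and leave it standing in the one clear well. Do not disturb the white-capped vials, the beaker or the spare ring.

Things in the scene. Friction and masses are not known exactly. Their poses are not given: they have to be found in the camera images.
- vial_mid (a point): centre (half-way up, z axis up) of the new vial: amber glass, white label, GREEN cap, 27.5 mm wide, 95 mm tall (foot 47.5 mm below this point), cap 27 mm wide = top 15 mm, foot edge bevelled 2.3 x 2.5 mm; 40 to 85 g. It stands in an end hole of the blue rack, 32 mm deep, 1.5 mm loose all round; its upper 63 mm stand free.
- rack: blue vial rack fixed to the bench, 160 (its x) x 56 x 40 mm high; origin at the centre of its underside. Three holes in a row along its own x, 48 mm apart: the new vial in one end hole, a white-capped one in the other, the middle empty. The fingers have free room on the rack's own +y and -y sides of a vial.
- heater: bench dry-block heater, fixed: white housing 210 mm (its x) x 260 mm (its y), 83 mm high, control panel towards its own -x; origin at the centre of its underside. A rigid black block with four wells in a row along its own y has its flat top 92 mm above the bench; the row lies 35 mm from the origin along its own +x. Fingers have free room on the +x and -x sides of a well, not between wells.
- well0 (a point): centre of the mouth of the end well on the heater's own -y side, level with the block's top; axes as the heater's. Every well: upright bore 29.3 mm wide, 0.9 mm play round the vial, hard flat floor 50 mm below the mouth; a vial fully home stands 45 mm out, its centre 2.5 mm below the mouth. On a leftover ring (10 mm thick) it stops 10 mm higher. One well is taken by a white-capped vial.
- well1 (a point): centre of the mouth of the second well, 48 mm from well0 along the heater's own +y; same as well0
- well2 (a point): centre of the mouth of the third well, 48 mm further along the heater's own +y; same as well0
- well3 (a point): centre of the mouth of the last well, on the heater's own +y side, 48 mm beyond well2; same as well0
- block_vial_mid (a point): centre of a white-capped vial of the same size, standing fully home in one of the four wells, which is therefore taken (the other three look open). Leave it alone.
- rack_vial_mid (a point): centre of a white-capped vial of the same size standing in the rack. Leave it alone.
- beaker_mid (a point): centre of an empty glass beaker on the bench, 68 mm across, 90 mm tall, beyond the rack. Leave it alone.
- spare_mid (a point): centre of a spare black spacer ring, 27 mm outer and 20 mm inner diameter, 10 mm thick, lying on a white 90 mm tile: the same kind as those left in two of the wells. Leave it alone.
Not all that is in view belongs to the job. Leave any red look-alike of the part that bears vial_mid alone.

How it is judged (in metres and radians):
On the way:
1. the green-capped vial, in the fingers, is lowered at least 15 mm into one of the wells (contact force between the fingers and vial above 0.5 N and ((horizontal distance between vial_mid and well0 below 0.004 m and z of vial_mid in the frame of well0 below 0.0325 m) or (horizontal distance between vial_mid and well1 below 0.004 m and z of vial_mid in the frame of well1 below 0.0325 m) or (horizontal distance between vial_mid and well2 below 0.004 m and z of vial_mid in the frame of well2 below 0.0325 m) or (horizontal distance between vial_mid and well3 below 0.004 m and z of vial_mid in the frame of well3 below 0.0325 m))), for 0.1 s.
At the end, for the whole second after the job is handed in: The green-capped vial stands released, at rest and upright (0.08 rad) in a well, within 4 mm of its axis and within 3.5 mm of resting on its floor (centre at most 1 mm above the block's top; on a ring it is 10 mm too high). The white-capped vials stay within 8 mm of where they were (((horizontal distance between vial_mid and well0 below 0.004 m and z of vial_mid in the frame of well0 below 0.001 m) or (horizontal distance between vial_mid and well1 below 0.004 m and z of vial_mid in the frame of well1 below 0.001 m) or (horizontal distance between vial_mid and well2 below 0.004 m and z of vial_mid in the frame of well2 below 0.001 m) or (horizontal distance between vial_mid and well3 below 0.004 m and z of vial_mid in the frame of well3 below 0.001 m)) and angle between vial_mid's own z axis and vertical below 0.08 rad and linear speed of vial below 0.02 m/s and distance of each of block_vial_mid, rack_vial_mid from where it was at the start of the episode below 0.008 m); the robot touches nothing.
It fails at once if the heating block is pressed with more than 35 N, directly or through what is in its wells (contact force between heater and anything else above 35 N).
It fails at once if the new vial is dropped (moves faster than 0.4 m/s out of the fingers) (contact force between the fingers and vial below 0.02 N and linear speed of vial above 0.4 m/s).
It fails at once if a white-capped vial is moved more than 15 mm (distance of any of block_vial_mid, rack_vial_mid from where it was at the start of the episode above 0.015 m).
It fails at once if the beaker or the spare ring is moved more than 20 mm (distance of any of beaker_mid, spare_mid from where it was at the start of the episode above 0.02 m).
It also fails if it takes over 72 s, if anything falls off the work surface, if the arm or the gripper's body presses on something with over 40 N, if the wrist force passes 120 N, or if a joint passes its speed limit or range.

ROBOT

A 6-joint arm with a two-finger parallel gripper is mounted at the origin on the work surface. World frame = base frame: x ahead of the robot, y to its left, z up, the work surface at z = 0. Lengths are in m, angles in degrees, forces in N, time in s.
With the tool pointing down it reaches from about 0.3 to 0.75 m from the base axis. Payload 8.5 kg.
Tool frame: the origin (TCP) lies at the very end of the fingers, on their centre line; the grasp point (between the pads) lies 19 mm behind it; z points along the fingers, y is the line along which they close (so a half turn about z gives the same grasp; the last joint's range is limited). The gripper opens to 85 mm and grips with 20 to 120 N. Pads are 22 mm wide; open, the fingers measure 114 mm over their backs; the gripper's body (76 mm by 85 mm) begins 54 mm behind the grasp point. The pads swing forward as they close: fully open they stand 13 mm farther back than shut.
Start: joints at [-88.253, 21.807, 74.336, -0, 83.858, -12.336], TCP at [0.134, -0.533, 0.231] pointing down, gripper open.
Joint ranges: [-178.18, 178.18], [-50.72, 133.34], [12.68, 142.11], [-81.47, 261.47], [9.98, 163.14], [-165.26, 165.26]. Speed limits (degrees/s): [136.94, 136.94, 180, 180, 180, 180].

INTERFACE

Orientations are given as a 3x3 rotation matrix whose columns are the frame's x, y, z axes.
In Python, from rig import env gives the robot as it stands.
- The arm moves only by the tool move_arm, never from a script. Its argument "plan" is a list of rows, each a list of 7 numbers: the turn, a rotation vector about the tool's x, y, z in degrees, then the shift along the tool's x, y, z in cm, then the gripper command: -1 is shut, 1 is fully open, values between are in proportion. In form: [[ax, ay, az, tx, ty, tz, jaw], ...]. A call has 1 to 5 rows; each row is the pose to reach, as a shift and turn from the pose commanded when the call began, along the tool's axes at that moment; what a row does not reach only later rows make up. A row lasts 1/10 s, in which the tool goes at most 50 mm and 8.59 degrees, less where a joint would pass 70% of its speed; a pose out of reach is approached as far as the arm can. A call with a gripper value outside its range is refused whole. The fingers move at their own pace and stop on an object; "squeeze" is the grip in N (left out, the last holds). Time passes only in rows, so rows that repeat a pose let the fingers close. It gives the time, the measured TCP pose, the force, the opening and the grip force at its end, in the units of the state.
- env.observe(): the state, without advancing time (a new reading comes with each control period).
- env.get_image(name): name is "side" or "top"; returns a dict with "color" (480x640x3 uint8, red, green, blue), "fov_y" (degrees; the focal length in pixels is half the picture's height over the tangent of half this angle, whatever the lens; pixels are square), "cx", "cy" (the principal point, pixels), "R" (3x3) and "t" (3): a world point X has camera coordinates R X + t. Camera axes: x right, y down, z forward; pixel columns grow to the right and rows downward; lengths in m; the calibration is good to about 2 mm. A picture is of the moment at which its call begins. There is no depth.
- env.close_job(): hands the job in; it is judged then, once.
Trained networks look in a picture, given as the dict that the camera call returned (one of the last four; its "shot" number tells which), for a name from the list of things; names that differ only in an ending like _2 or _b are one class to them, and where a whole thing is asked for, a point or a joint stands for the part that bears it (a point fixed in the world has none). Each returns a list of dicts, best first, with "conf" (0 to 1); they miss things now and then, are a little off and sometimes report something else, mostly with a low value. They report only what shows in the picture. A call takes as long as a camera call. They do not tell look-alikes from the thing itself.
- env.outline_of(target, picture): "mask" (480x640 bool, what is visible of it) and "bbox" ([centre column, centre row, width, height] in pixels, round what is visible of it).
- env.tip_of(target, picture): "pixel" ([column, row] in pixels: a listed point, or the origin of a listed thing).
The state is a dict: "time_s": time; "q": joint angles; "qvel": joint speeds; "joint_efforts": joint torques, N m; "position": TCP position; "tool_rot": TCP orientation; "ft_force": force on the tool from outside, world axes, zero at the start; "wrist_torque": the same for the moment, N m; "grip_width": finger opening in m; "gripper_force": force on a finger pad.
Only numpy, scipy, OpenCV 4.12 (cv2) and the standard library are available. Lean on these libraries where they do the work, as an engineer would, in place of code of your own. Each camera call takes 0.05 s, during which the arm holds its last target. There are 200 camera calls.

## Working session

There is one attempt and no reset: what is moved stays moved. The work goes in short steps, Python scripts to look and compute and a tool call to move; the robot and the scene stay as the last step left them, time stands still between calls to the robot, and variables do not carry over. Pictures are saved under pics/ and viewed, at most 10 in all, crops included, and the job is handed in when it is done.

Besides the shell and the picture viewer there is one more tool, called as name(argument=value, ...), one argument or row to a line, values as JSON. move_arm: Moves the arm, as the interface text tells. Its arguments: {"type":"object","properties":{"plan":{"type":"array"},"squeeze":{"type":"number"}},"required":["plan"]}

```bash
mkdir -p pics
cat > h.py <<'E'
import numpy as np, cv2
from rig import env
def cam(p):
    f=240/np.tan(np.radians(p["fov_y"])/2); return f,np.array(p["R"]),np.array(p["t"])
def ray(p,uv):
    f,R,t=cam(p); d=R.T@np.array([(uv[0]-p["cx"])/f,(uv[1]-p["cy"])/f,1]); return -R.T@t,d
def at_z(p,uv,z):
    c,d=ray(p,uv); return c+d*(z-c[2])/d[2]
def tri(obs):
    A=np.zeros((3,3));b=np.zeros(3)
    for p,uv in obs:
        c,d=ray(p,uv); d=d/np.linalg.norm(d); M=np.eye(3)-np.outer(d,d); A+=M;b+=M@c
    return np.linalg.solve(A,b)
def proj(p,X):
    f,R,t=cam(p); x=R@np.array(X)+t; return np.array([f*x[0]/x[2]+p["cx"],f*x[1]/x[2]+p["cy"]])
E
python3 - <<'E'
from h import *
P={n:env.get_image(n) for n in("side","top")}
for n,p in P.items():
    cv2.imwrite(f"pics/{n}0.png",p["color"][...,::-1]); print(n,p["fov_y"],-np.array(p["R"]).T@p["t"])
for k in["vial_mid","rack","heater","well0","well1","well2","well3","block_vial_mid","rack_vial_mid","beaker_mid","spare_mid"]:
    for n,p in P.items():
        print(k,n,[(np.round(r["pixel"],1).tolist(),round(r["conf"],2)) for r in env.tip_of(k,p)[:3]])
o=env.observe();print(o["time_s"],o["position"],o["tool_rot"],o["ft_force"],o["grip_width"])
E
```

```text
side 48.243498524060605 [-0.03150453  0.71754945  0.59362383]
top 57.917003356460086 [0.45507009 0.04798825 0.94752957]
vial_mid side [([449.7, 210.3], 0.92), ([474.1, 198.6], 0.59)]
vial_mid top [([523.8, 300.7], 0.79), ([476.3, 338.0], 0.73), ([479.0, 295.3], 0.64)]
rack side [([428.4, 227.7], 0.93)]
rack top [([464.0, 269.9], 0.91)]
heater side [([305.8, 293.1], 0.77)]
heater top [([302.3, 256.1], 0.64)]
well0 side [([302.6, 227.3], 0.95), ([269.5, 266.9], 0.95), ([281.2, 254.0], 0.63)]
well0 top [([324.5, 219.2], 0.87), ([301.6, 231.9], 0.87), ([253.4, 246.0], 0.81)]
well1 side [([302.6, 227.3], 0.95), ([269.5, 266.9], 0.95), ([281.2, 254.0], 0.63)]
well1 top [([324.5, 219.2], 0.87), ([301.6, 231.9], 0.87), ([253.4, 246.0], 0.81)]
well2 side [([302.6, 227.3], 0.95), ([269.5, 266.9], 0.95), ([281.2, 254.0], 0.63)]
well2 top [([324.5, 219.2], 0.87), ([301.6, 231.9], 0.87), ([253.4, 246.0], 0.81)]
well3 side [([302.6, 227.3], 0.95), ([269.5, 266.9], 0.95), ([281.2, 254.0], 0.63)]
well3 top [([324.5, 219.2], 0.87), ([301.6, 231.9], 0.87), ([253.4, 246.0], 0.81)]
block_vial_mid side [([292.6, 241.1], 0.67)]
block_vial_mid top [([299.7, 227.0], 0.62), ([279.7, 239.1], 0.18)]
rack_vial_mid side [([407.5, 204.7], 0.65), ([168.3, 361.8], 0.42)]
rack_vial_mid top [([465.6, 250.3], 0.82)]
beaker_mid side [([335.5, 196.8], 0.79)]
beaker_mid top [([431.3, 173.7], 0.77), ([299.8, 255.8], 0.68), ([163.0, 244.7], 0.17)]
spare_mid side [([167.6, 364.1], 0.69)]
spare_mid top [([164.2, 245.3], 0.6)]
1.2 [ 0.13382857 -0.53344259  0.23132584] [[ 9.69948822e-01  2.43309028e-01  1.15655077e-05]
 [ 2.43309028e-01 -9.69948822e-01  2.96525893e-06]
 [ 1.19394248e-05 -6.21569669e-08 -1.00000000e+00]] [0.34999096 0.13093066 0.70659221] 0.0854067862787853
```

View pics/side0.png

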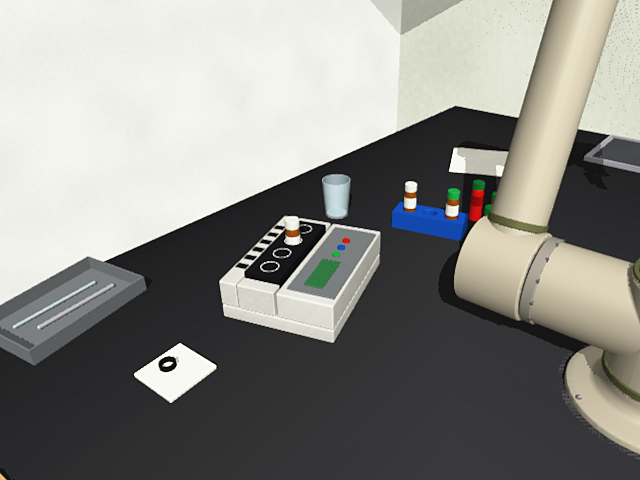

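View pics/top0.png

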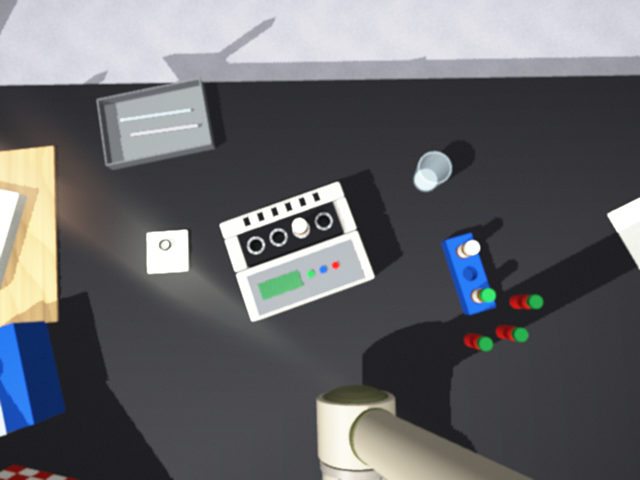

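The top view shows the green cap at (488,296) in the rack and red decoys near (480,343), (515,334) and (535,301). The open wells are at about (255,246), (279,238) and (324,219), with a white-capped vial at (300,227). Next I'll refine these by fitting image features.

Run:
```python
from h import *
P={n:env.get_image(n) for n in("side","top")}
t,s=P["top"],P["side"]
Wt=[(324.5,219.2),(301.6,231.9),(279,238),(253.4,246)]
for uv in Wt: print("well top",uv,at_z(t,uv,.092).round(4))
for uv in [(302.6,227.3),(269.5,266.9),(281.2,254)]: print("well side",uv,at_z(s,uv,.092).round(4))
print("tri well",tri([(t,Wt[0]),(s,(302.6,227.3))]).round(4))
print("tri vial",tri([(t,(479,295.3)),(s,(449.7,210.3))]).round(4), "rackvial",tri([(t,(465.6,250.3)),(s,(407.5,204.7))]).round(4),"blockvial",tri([(t,(299.7,227)),(s,(292.6,241.1))]).round(4))
print("rack",at_z(t,(464,269.9),0).round(4),at_z(s,(428.4,227.7),0).round(4))
# caps
for n,p in P.items():
    hsv=cv2.cvtColor(p["color"],cv2.COLOR_RGB2HSV); 
    m=cv2.inRange(hsv,(45,100,60),(80,255,255)); k,l,st,c=cv2.connectedComponentsWithStats(m)
    print(n,"green",[(st[i].tolist(),c[i].round(1).tolist()) for i in range(1,k) if st[i,4]>15])
a=t["color"][195:265,230:350,::-1]; b=s["color"][205:285,245:325,::-1]; c=t["color"][225:320,430:550,::-1]; d=s["color"][175:245,385:505,::-1]
r=lambda x:cv2.resize(x,(400,300),interpolation=cv2.INTER_CUBIC)
cv2.imwrite("pics/z.png",np.vstack([np.hstack([r(a),r(b)]),np.hstack([r(c),r(d)])]))
```

```text
well top (324.5, 219.2) [0.6207 0.0637 0.092 ]
well top (301.6, 231.9) [0.5952 0.1096 0.092 ]
well top (279, 238) [0.5831 0.1549 0.092 ]
well top (253.4, 246) [0.5672 0.206  0.092 ]
well side (302.6, 227.3) [0.6226 0.0654 0.092 ]
well side (269.5, 266.9) [0.5679 0.2054 0.092 ]
well side (281.2, 254) [0.583  0.1624 0.092 ]
tri well [0.6217 0.0645 0.0918]
tri vial [ 0.4714 -0.2464  0.0552] rackvial [ 0.5653 -0.2248  0.048 ] blockvial [0.6048 0.113  0.0888]
rack [ 0.5249 -0.2366  0.    ] [ 0.5173 -0.2356  0.    ]
side green [([473, 179, 12, 11, 115], [478.5, 184.4]), ([447, 188, 14, 12, 139], [453.2, 193.5]), ([492, 191, 5, 11, 32], [493.4, 195.6]), ([484, 204, 9, 11, 63], [487.6, 208.7]), ([332, 251, 8, 6, 40], [335.6, 253.7]), ([304, 259, 36, 29, 538], [321.8, 273.2])]
top green [([259, 271, 43, 28, 647], [280.0, 284.6]), ([307, 270, 7, 8, 41], [310.2, 273.6]), ([479, 288, 18, 14, 194], [487.7, 294.6]), ([527, 294, 17, 16, 215], [535.2, 301.3]), ([512, 327, 17, 16, 205], [520.0, 334.1]), ([477, 336, 17, 16, 198], [485.2, 343.3])]
```

View pics/z.png

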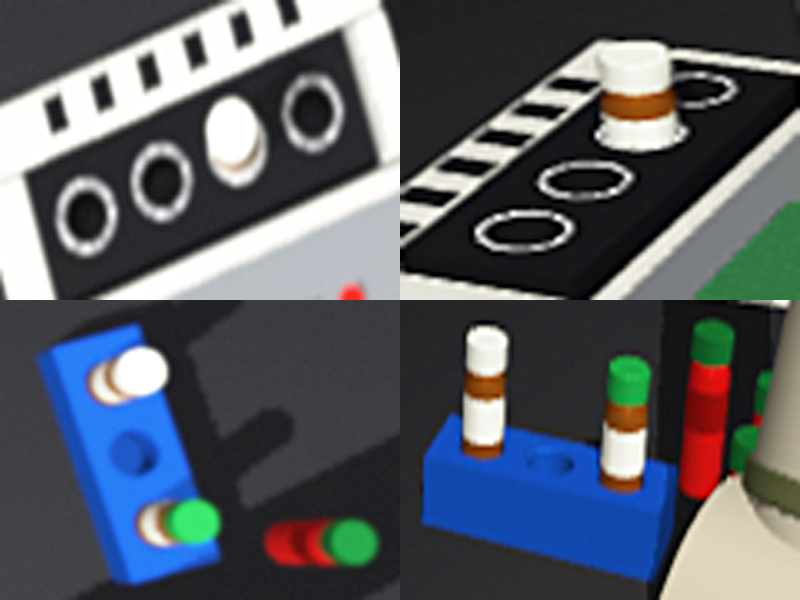

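```bash
cat > m.py <<'E'
from h import *
def blob(p,uv,r,thr=150):
    x,y=int(round(uv[0])),int(round(uv[1])); g=p["color"].min(2)[y-r:y+r+1,x-r:x+r+1].astype(float)
    w=np.clip(g-thr,0,None); w=(w>0)*1.0
    ys,xs=np.nonzero(w); e=cv2.fitEllipse(cv2.convexHull(np.stack([xs,ys],1).astype(np.float32)))
    return np.array([e[0][0]+x-r,e[0][1]+y-r]),e[1]
E
python3 - <<'E'
from m import *
P={n:env.get_image(n) for n in("side","top")}; t,s=P["top"],P["side"]
T=[]
for a,b in [((256,245),(269.8,266.7)),((278.6,237.3),(281.8,253.2)),((324,221),(304.5,229))]:
    ut,et=blob(t,a,11,110); 
    us,es=blob(s,b,11,110) if b[0]<300 else (np.array(b),0)
    X=at_z(t,ut,.092);Y=at_z(s,us,.092);print(ut.round(1),np.round(et,1),us.round(1),np.round(es,1),X.round(4),Y.round(4),tri([(t,ut),(s,us)]).round(4));T.append(X[:2])
d=T[0]-T[2];print(np.linalg.norm(d)/.144,d/np.linalg.norm(d),np.linalg.norm(T[0]-T[1]))
for c in [(487.7,294.6),(535.2,301.3),(520,334.1),(485.2,343.3)]: print("cap",at_z(t,c,.097).round(4),at_z(t,c,.0875).round(4))
print("side cap",at_z(s,(453.2,193.5),.0955).round(4),tri([(t,(487.7,294.6)),(s,(453.2,193.5))]).round(4))
# rack blue mask: top face corners
for n,p in P.items():
    hsv=cv2.cvtColor(p["color"],cv2.COLOR_RGB2HSV); m=cv2.inRange(hsv,(105,150,40),(125,255,255))
    m=cv2.morphologyEx(m,cv2.MORPH_CLOSE,np.ones((3,3)));k,l,st,c=cv2.connectedComponentsWithStats(m)
    for i in range(1,k):
        if st[i,4]>300 and st[i,0]>200:
            ct=max(cv2.findContours((l==i).astype(np.uint8),0,2)[0],key=len); h=cv2.approxPolyDP(cv2.convexHull(ct),2.5,True)[:,0]
            print(n,[(q.tolist(),at_z(p,q,.04).round(3)[:2].tolist(),at_z(p,q,0).round(3)[:2].tolist()) for q in h])
E
```

```text
[255.3 245. ] [18.  18.6] [271.2 264. ] [14.  23.9] [0.5691 0.2022 0.092 ] [0.5726 0.197  0.092 ] [0.5683 0.2012 0.0959]
[278.  236.8] [18.2 18.7] [280.5 247.7] [22.1 34.9] [0.5856 0.1568 0.092 ] [0.5999 0.1477 0.092 ] [0.586  0.1572 0.1012]
[323.5 220.8] [17.7 18.2] [304.5 229. ] 0 [0.6174 0.0658 0.092 ] [0.6149 0.068  0.092 ] [0.6176 0.0657 0.0901]
1.0047575236806146 [-0.33378903  0.9426478 ] 0.048246920230616594
cap [ 0.47   -0.2506  0.097 ] [ 0.4702 -0.254   0.0875]
cap [ 0.4571 -0.3401  0.097 ] [ 0.4572 -0.3444  0.0875]
cap [ 0.3953 -0.3076  0.097 ] [ 0.3947 -0.3115  0.0875]
cap [ 0.3781 -0.2412  0.097 ] [ 0.3772 -0.2445  0.0875]
side cap [ 0.4705 -0.2476  0.0955] [ 0.471  -0.2509  0.0943]
side [([392, 211], [0.586, -0.187], [0.631, -0.252]), ([401, 201], [0.6, -0.243], [0.646, -0.312]), ([467, 213], [0.451, -0.284], [0.486, -0.356]), ([466, 230], [0.414, -0.213], [0.446, -0.28]), ([457, 240], [0.407, -0.163], [0.439, -0.227]), ([392, 227], [0.542, -0.125], [0.584, -0.186])]
top [([471, 232], [0.602, -0.243], [0.608, -0.255]), ([496, 306], [0.448, -0.286], [0.447, -0.301]), ([468, 315], [0.43, -0.229], [0.428, -0.241]), ([463, 313], [0.434, -0.219], [0.433, -0.23]), ([441, 242], [0.581, -0.179], [0.586, -0.189])]
```

move_arm(
  plan=[
    [0, 0, -1.2, 8, -3.9, 1.2, 0.4],
    [0, 0, -1.2, 16, -7.7, 2.4, 0.4],
    [0, 0, -1.2, 20, -9.7, 3, 0.4],
    [0, 0, -1.2, 24, -11.6, 4, 0.4],
    [0, 0, -1.2, 28, -13.5, 5, 0.4],
  ],
)

```text
time_s: 1.9
position: [0.3247, -0.3738, 0.1936]
tool_rot: [[0.965, 0.263, 0.0], [0.263, -0.965, -0.001], [0.0, 0.001, -1.0]]
ft_force: [-0.6, -0.9, -0.1]
grip_width: 0.0602
gripper_force: 0.0
```

```bash
cat > go.py <<'E'
# usage: go.py x y z yaw(of tool x, deg) -> move numbers from the current pose
import sys
from h import *
o=env.observe(); R=np.array(o["tool_rot"]); p=np.array(o["position"])
x,y,z,yaw=map(float,sys.argv[1:5])
d=R.T@(np.array([x,y,z])-p)*100
c=np.degrees(np.arctan2(R[1,0],R[0,0]))
print("t",round(o["time_s"],2),"pos",p.round(4),"yaw",round(c,2),"tilt",np.degrees(np.arccos(-R[2,2])).round(2),"shift cm",d.round(2),"az",round(-(yaw-c),2),"F",np.round(o["ft_force"],1),"w",round(o["grip_width"],4),"gf",round(o["gripper_force"],1))
E
python3 go.py .471 -.2505 .17 15.3
```

```text
t 1.9 pos [ 0.3247 -0.3738  0.1936] yaw 15.26 tilt 0.05 shift cm [17.36 -8.04  2.35] az -0.04 F [-0.6 -0.9 -0.1] w 0.0602 gf 0.0
```

move_arm(
  plan=[
    [0, 0, 0, 4, -1.9, 0.6, 0.3],
    [0, 0, 0, 8, -3.7, 1.2, 0.3],
    [0, 0, 0, 11, -5.2, 1.8, 0.3],
    [0, 0, 0, 11, -5.2, 1.8, 0.3],
  ],
)

```text
time_s: 2.3
position: [0.4179, -0.2931, 0.1749]
tool_rot: [[0.963, 0.268, -0.0], [0.268, -0.963, 0.001], [0.0, -0.001, -1.0]]
ft_force: [-0.1, -0.3, 0.8]
grip_width: 0.0556
gripper_force: 0.0
```

```bash
python3 go.py .471 -.2505 .17 15.3
```

```text
t 2.3 pos [ 0.4179 -0.2931  0.1749] yaw 15.54 tilt 0.09 shift cm [ 6.26 -2.68  0.49] az 0.24 F [-0.1 -0.3  0.8] w 0.0556 gf 0.0
```

move_arm(
  plan=[
    [0, 0, 0, 3, -1.3, 0.3, 0.3],
    [0, 0, 0.2, 6.26, -2.68, 0.5, 0.3],
    [0, 0, 0.2, 6.26, -2.68, 0.5, 0.3],
    [0, 0, 0.2, 6.26, -2.68, 0.5, 0.3],
  ],
)

```text
time_s: 2.7
position: [0.4691, -0.2537, 0.1705]
tool_rot: [[0.965, 0.261, -0.0], [0.261, -0.965, -0.0], [-0.0, 0.0, -1.0]]
ft_force: [-1.1, 0.2, 0.6]
grip_width: 0.0558
gripper_force: 0.0
```

```bash
python3 go.py .471 -.2505 .0655 15.3
python3 - <<'E'
from h import *
P={n:env.get_image(n) for n in("side","top")}; t,s=P["top"],P["side"]
print(proj(t,(.471,-.2505,.0655)),proj(s,(.471,-.2505,.0655)))
r=lambda x:cv2.resize(x,(400,400),interpolation=cv2.INTER_CUBIC)
cv2.imwrite("pics/a.png",np.hstack([r(t["color"][225:325,430:530,::-1]),r(s["color"][140:240,390:490,::-1])]))
E
```

```text
t 2.7 pos [ 0.4691 -0.2537  0.1705] yaw 15.14 tilt 0.02 shift cm [ 0.27 -0.27 10.5 ] az -0.16 F [-1.1  0.2  0.6] w 0.0558 gf 0.0
[482.03357489 294.38155958] [452.35249007 205.41242845]
```

View pics/a.png

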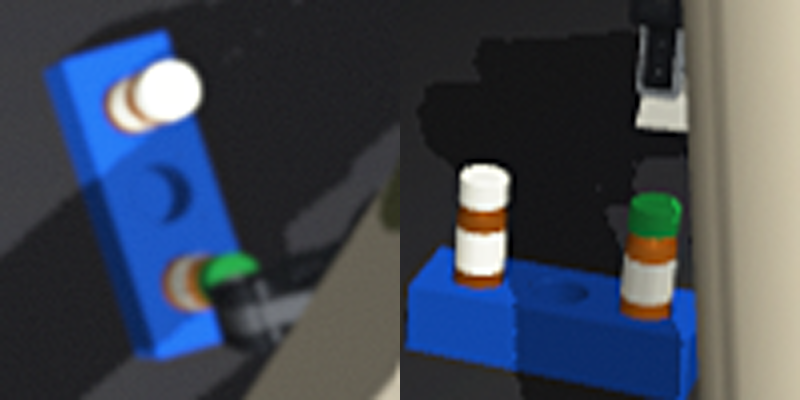

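move_arm(
  plan=[
    [0, 0, 0, 0.27, -0.27, 3, 0.3],
    [0, 0, 0, 0.27, -0.27, 6, 0.3],
    [0, 0, 0, 0.27, -0.27, 8.5, 0.3],
    [0, 0, 0, 0.27, -0.27, 10.5, 0.3],
    [0, 0, 0, 0.27, -0.27, 10.5, 0.3],
  ],
)

```text
time_s: 3.3
position: [0.4695, -0.2504, 0.0636]
tool_rot: [[0.966, 0.259, -0.004], [0.259, -0.966, 0.003], [-0.003, -0.004, -1.0]]
ft_force: [-0.1, -0.2, -0.1]
grip_width: 0.0554
gripper_force: 0.0
```

```bash
python3 go.py .471 -.2505 .0655 15.3
```

```text
t 3.3 pos [ 0.4695 -0.2504  0.0636] yaw 14.99 tilt 0.27 shift cm [ 0.15  0.05 -0.19] az -0.31 F [-0.1 -0.2 -0.1] w 0.0554 gf 0.0
```

move_arm(
  plan=[
    [0, 0, 0, 0, 0, 0, 0.3],
    [0, 0, 0, 0, 0, 0, 0.3],
  ],
)

```text
time_s: 3.5
position: [0.4714, -0.2511, 0.0668]
tool_rot: [[0.966, 0.26, 0.002], [0.26, -0.966, -0.002], [0.001, 0.002, -1.0]]
ft_force: [-0.4, 0.0, 0.1]
grip_width: 0.0556
gripper_force: 0.0
```

```bash
python3 go.py .471 -.2505 .0655 15.3
python3 - <<'E'
from rig import env
print(env.observe()["tool_rot"])
E
```

```text
t 3.5 pos [ 0.4714 -0.2511  0.0668] yaw 15.05 tilt 0.13 shift cm [-0.02 -0.07  0.13] az -0.25 F [-0.4  0.   0.1] w 0.0556 gf 0.0
[[ 0.96569487  0.25967388  0.00169936]
 [ 0.25967643 -0.9656945  -0.00151176]
 [ 0.0012485   0.00190119 -0.99999741]]
```

move_arm(
  plan=[
    [0, 0, 0, 0, 0, 0, 0.0],
    [0, 0, 0, 0, 0, 0, -0.2],
    [0, 0, 0, 0, 0, 0, -0.5],
    [0, 0, 0, 0, 0, 0, -1],
    [0, 0, 0, 0, 0, 0, -1],
  ],
  squeeze=30,
)

```text
time_s: 4.0
position: [0.4714, -0.2503, 0.0661]
tool_rot: [[0.966, 0.26, 0.001], [0.26, -0.966, -0.001], [0.001, 0.001, -1.0]]
ft_force: [-0.9, 1.9, 5.8]
grip_width: 0.0268
gripper_force: 29.4
```

move_arm(
  plan=[
    [0, 0, 0, 0, 0, 0, -1],
    [0, 0, 0, 0, 0, 0, -1],
    [0, 0, 0, 0, 0, 0, -1],
  ],
)

```text
time_s: 4.3
position: [0.4713, -0.2503, 0.0661]
tool_rot: [[0.966, 0.26, 0.001], [0.26, -0.966, -0.0], [0.001, 0.001, -1.0]]
ft_force: [-0.2, 0.9, 6.3]
grip_width: 0.0268
gripper_force: 29.4
```

```bash
python3 go.py .471 -.2505 .21 15.3
```

```text
t 4.3 pos [ 0.4713 -0.2503  0.0661] yaw 15.09 tilt 0.05 shift cm [ -0.03   0.02 -14.39] az -0.21 F [-0.2  0.9  6.3] w 0.0268 gf 29.4
```

move_arm(
  plan=[
    [0, 0, 0, 0, 0, -1, -1],
    [0, 0, 0, 0, 0, -3, -1],
    [0, 0, 0, 0, 0, -6, -1],
    [0, 0, 0, 0, 0, -10, -1],
    [0, 0, 0, 0, 0, -14, -1],
  ],
)

```text
time_s: 4.8
position: [0.4708, -0.25, 0.2073]
tool_rot: [[0.966, 0.26, -0.001], [0.26, -0.966, 0.0], [-0.0, -0.0, -1.0]]
ft_force: [-0.5, 0.3, -1.3]
grip_width: 0.0269
gripper_force: 29.8
```

move_arm(
  plan=[
    [0, 0, 0, 0, 0, 0, -1],
    [0, 0, 0, 0, 0, 0, -1],
    [0, 0, 0, 0, 0, 0, -1],
  ],
)

```text
time_s: 5.1
position: [0.4706, -0.2499, 0.2044]
tool_rot: [[0.966, 0.26, -0.002], [0.26, -0.966, 0.002], [-0.001, -0.002, -1.0]]
ft_force: [0.2, -0.5, -1.4]
grip_width: 0.0269
gripper_force: 29.8
```

```bash
python3 go.py .5856 .1568 .21 109.5
python3 - <<'E'
from h import *
P={n:env.get_image(n) for n in("side","top")}; t,s=P["top"],P["side"]
p=np.array(env.observe()["position"])-[0,0,.0105]
for a in(.0475,0,-.0475): print(proj(t,p+[0,0,a]),proj(s,p+[0,0,a]))
r=lambda x:cv2.resize(x,(400,500),interpolation=cv2.INTER_CUBIC)
cv2.imwrite("pics/b.png",np.hstack([r(t["color"][235:335,450:530,::-1]),r(s["color"][110:210,410:490,::-1])]))
E
```

```text
t 5.1 pos [ 0.4706 -0.2499  0.2044] yaw 15.08 tilt 0.14 shift cm [ 21.69 -36.27  -0.52] az -94.42 F [ 0.2 -0.5 -1.4] w 0.0269 gf 29.8
[519.22774586 292.52843332] [460.47246061 127.96025987]
[507.36881602 293.16311067] [458.15324796 150.1130244 ]
[496.92793221 293.7218957 ] [455.92951817 171.35375131]
```

View pics/b.png

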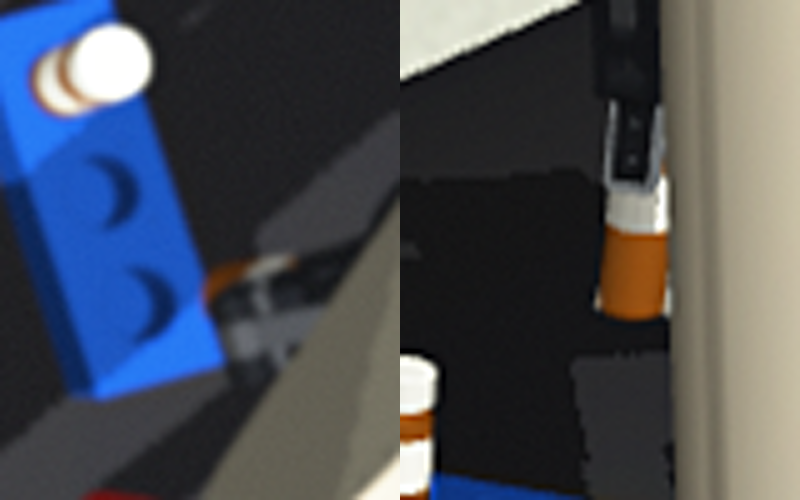

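move_arm(
  plan=[
    [0, 0, -8, 1.5, -2.5, -0.6, -1],
    [0, 0, -16, 3.5, -5.8, -1.2, -1],
    [0, 0, -24, 5.5, -9.1, -1.5, -1],
    [0, 0, -32, 7.5, -12.4, -1.5, -1],
    [0, 0, -40, 9.5, -15.7, -1.5, -1],
  ],
)

```text
time_s: 5.7
position: [0.522, -0.0724, 0.2197]
tool_rot: [[0.568, 0.823, -0.002], [0.823, -0.568, 0.001], [-0.0, -0.002, -1.0]]
ft_force: [0.6, 0.4, -1.3]
grip_width: 0.0268
gripper_force: 29.8
```

```bash
python3 go.py .5856 .1568 .22 109.5
```

```text
t 5.7 pos [ 0.522  -0.0724  0.2197] yaw 55.4 tilt 0.1 shift cm [22.48 -7.78 -0.03] az -54.1 F [ 0.6  0.4 -1.3] w 0.0268 gf 29.8
```

move_arm(
  plan=[
    [0, 0, -8, 3.4, -1.2, 0, -1],
    [0, 0, -16, 6.8, -2.4, 0, -1],
    [0, 0, -24, 10.2, -3.5, 0, -1],
    [0, 0, -32, 13.6, -4.7, 0, -1],
    [0, 0, -40, 17, -5.9, 0, -1],
  ],
)

```text
time_s: 6.2
position: [0.5709, 0.1007, 0.2195]
tool_rot: [[-0.094, 0.996, -0.002], [0.996, 0.094, 0.0], [0.0, -0.002, -1.0]]
ft_force: [-0.2, -0.2, -0.7]
grip_width: 0.0268
gripper_force: 29.8
```

```bash
python3 go.py .5856 .1568 .22 109.5
```

```text
t 6.2 pos [0.5709 0.1007 0.2195] yaw 95.41 tilt 0.12 shift cm [ 5.45  1.99 -0.06] az -14.09 F [-0.2 -0.2 -0.7] w 0.0268 gf 29.8
```

move_arm(
  plan=[
    [0, 0, -7, 2.7, 1, 0, -1],
    [0, 0, -14.1, 5.4, 2, 0, -1],
    [0, 0, -14.1, 5.45, 2, 0, -1],
    [0, 0, -14.1, 5.45, 2, 0, -1],
  ],
)

```text
time_s: 6.6
position: [0.5857, 0.1554, 0.2194]
tool_rot: [[-0.328, 0.945, -0.002], [0.945, 0.328, -0.0], [0.0, -0.002, -1.0]]
ft_force: [-0.1, -0.1, -0.4]
grip_width: 0.0267
gripper_force: 29.8
```

```bash
python3 go.py .5856 .1568 .22 109.5
python3 - <<'E'
from h import *
P={n:env.get_image(n) for n in("side","top")}; t,s=P["top"],P["side"]
p=np.array(env.observe()["position"])-[0,0,.0105]
for a in(.0475,0,-.0475): print(proj(t,p+[0,0,a]),proj(s,p+[0,0,a]))
u=proj(s,p).astype(int);v=proj(t,p).astype(int); print(u,v)
r=lambda x:cv2.resize(x,(400,500),interpolation=cv2.INTER_CUBIC)
cv2.imwrite("pics/c.png",np.hstack([r(t["color"][v[1]-50:v[1]+50,v[0]-40:v[0]+40,::-1]),r(s["color"][u[1]-50:u[1]+50,u[0]-40:u[0]+40,::-1])]))
for n,p in P.items():print([(np.round(q["pixel"],1),round(q["conf"],2)) for q in env.tip_of("vial_mid",p)][:4])
E
```

```text
t 6.6 pos [0.5857 0.1554 0.2194] yaw 109.15 tilt 0.12 shift cm [ 0.13  0.04 -0.06] az -0.35 F [-0.1 -0.1 -0.4] w 0.0267 gf 29.8
[266.84318628 221.37364261] [277.2073514  166.66966337]
[270.96964628 226.45455534] [279.07665234 192.69647816]
[274.60974485 230.93661094] [280.85251003 217.4222556 ]
[279 192] [270 226]
[(array([475.1, 196.5]), 0.96), (array([278.6, 192.6]), 0.81), (array([489.4, 225. ]), 0.56)]
[(array([477.7, 340. ]), 0.72), (array([511.6, 335.6]), 0.69), (array([523.7, 298.5]), 0.65)]
```

View pics/c.png

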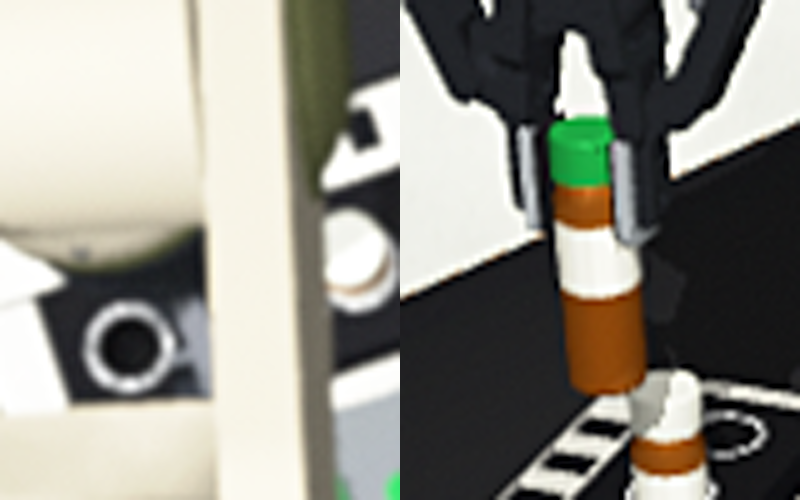

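move_arm(
  plan=[
    [0, 0, -0.3, 0.13, 0.04, 2, -1],
    [0, 0, -0.3, 0.13, 0.04, 4, -1],
    [0, 0, -0.3, 0.13, 0.04, 5.5, -1],
    [0, 0, -0.3, 0.13, 0.04, 6, -1],
    [0, 0, -0.3, 0.13, 0.04, 6, -1],
  ],
)

```text
time_s: 7.3
position: [0.5858, 0.1561, 0.1603]
tool_rot: [[-0.333, 0.943, -0.001], [0.943, 0.333, -0.0], [0.0, -0.001, -1.0]]
ft_force: [0.2, -0.0, 0.2]
grip_width: 0.0267
gripper_force: 29.8
```

move_arm(
  plan=[
    [0, 0, 0, 0, 0, 0, -1],
    [0, 0, 0, 0, 0, 0, -1],
  ],
)

```text
time_s: 7.5
position: [0.5863, 0.1565, 0.1615]
tool_rot: [[-0.333, 0.943, 0.002], [0.943, 0.333, 0.0], [-0.0, 0.002, -1.0]]
ft_force: [-0.8, -0.8, -0.8]
grip_width: 0.0268
gripper_force: 29.8
```

```bash
python3 go.py .5856 .1568 .15 109.5
python3 - <<'E'
from h import *
s=env.get_image("side")
for uv in[(282.2,253),(270,266.6),(305.6,229)]:print("well side",at_z(s,uv,.092).round(4))
q=np.array(env.observe()["position"])-[0,0,.0105]
print([proj(s,q+[0,0,a]).round(1).tolist() for a in(.0475,.025,0,-.025,-.0475)], proj(s,(.5856,.1568,.092)))
hsv=cv2.cvtColor(s["color"],cv2.COLOR_RGB2HSV)
m=(cv2.inRange(hsv,(5,120,60),(20,255,255))|cv2.inRange(hsv,(45,100,40),(85,255,255)))
for r in range(180,262,4):
    row=s["color"][r,255:300].astype(int); xs=np.nonzero(m[r,255:300])[0]
    print(r,(xs.min()+255,xs.max()+255,len(xs)) if len(xs) else None,end="; ")
cv2.imwrite("pics/d.png",cv2.resize(s["color"][180:280,240:320,::-1],(640,800),interpolation=cv2.INTER_CUBIC)[:,:][:600+200][100:700])
E
```

```text
t 7.5 pos [0.5863 0.1565 0.1615] yaw 109.47 tilt 0.1 shift cm [ 0.05 -0.06  1.15] az -0.03 F [-0.8 -0.8 -0.8] w 0.0268 gf 29.8
well side [0.5841 0.1589 0.092 ]
well side [0.568  0.2042 0.092 ]
well side [0.6133 0.0667 0.092 ]
[[278.4, 198.9], [279.3, 210.7], [280.2, 223.4], [281.1, 235.8], [281.9, 246.7]] [282.4345999 252.2655152]
180 None; 184 None; 188 None; 192 None; 196 (np.int64(274), np.int64(281), 8); 200 (np.int64(270), np.int64(283), 14); 204 (np.int64(270), np.int64(282), 13); 208 (np.int64(271), np.int64(282), 12); 212 (np.int64(271), np.int64(282), 12); 216 (np.int64(272), np.int64(282), 11); 220 None; 224 None; 228 None; 232 (np.int64(274), np.int64(299), 26); 236 (np.int64(274), np.int64(296), 23); 240 (np.int64(274), np.int64(288), 15); 244 (np.int64(274), np.int64(288), 15); 248 (np.int64(275), np.int64(286), 12); 252 None; 256 None; 260 None;
```

View pics/d.png

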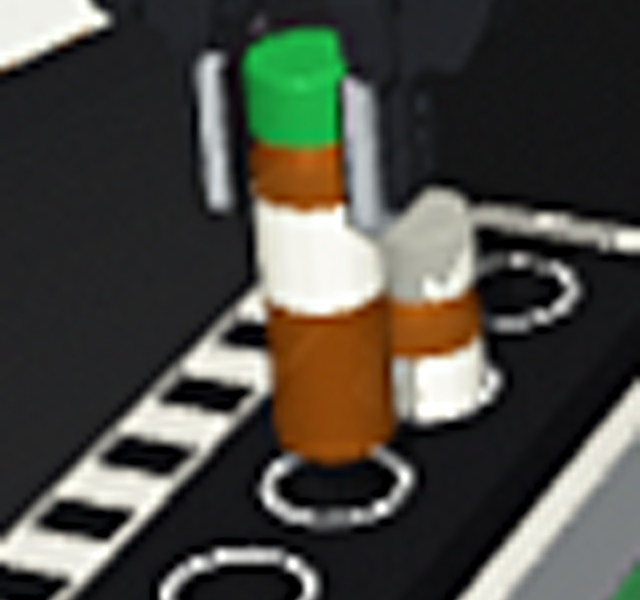

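move_arm(
  plan=[
    [0, 0, 0, 0.14, -0.08, 0.5, -1],
    [0, 0, 0, 0.14, -0.08, 0.9, -1],
    [0, 0, 0, 0.14, -0.08, 1.1, -1],
    [0, 0, 0, 0.14, -0.08, 1.25, -1],
    [0, 0, 0, 0.14, -0.08, 1.4, -1],
  ],
)

```text
time_s: 8.05
position: [0.585, 0.1577, 0.1466]
tool_rot: [[-0.334, 0.943, 0.001], [0.943, 0.334, 0.0], [-0.0, 0.001, -1.0]]
ft_force: [0.7, 0.1, 0.3]
grip_width: 0.0266
gripper_force: 29.7
```

```bash
python3 go.py .5851 .1576 .14 109.5
```

```text
t 8.05 pos [0.585  0.1577 0.1466] yaw 109.48 tilt 0.05 shift cm [-0.01  0.    0.66] az -0.02 F [0.7 0.1 0.3] w 0.0266 gf 29.7
```

move_arm(
  plan=[
    [0, 0, 0, 0, 0, 0.15, -1],
    [0, 0, 0, 0, 0, 0.3, -1],
    [0, 0, 0, 0, 0, 0.45, -1],
    [0, 0, 0, 0, 0, 0.6, -1],
  ],
)

```text
time_s: 8.45
position: [0.5851, 0.1577, 0.1406]
tool_rot: [[-0.334, 0.943, 0.001], [0.943, 0.334, 0.0], [-0.0, 0.001, -1.0]]
ft_force: [2.1, 0.9, 0.8]
grip_width: 0.0266
gripper_force: 29.6
```

move_arm(
  plan=[
    [0, 0, 0, 0, 0, 0.15, -1],
    [0, 0, 0, 0, 0, 0.3, -1],
    [0, 0, 0, 0, 0, 0.45, -1],
    [0, 0, 0, 0, 0, 0.6, -1],
  ],
)

```text
time_s: 8.85
position: [0.585, 0.1577, 0.1346]
tool_rot: [[-0.334, 0.943, 0.001], [0.943, 0.334, 0.0], [-0.0, 0.001, -1.0]]
ft_force: [5.0, 1.1, 0.9]
grip_width: 0.0266
gripper_force: 29.6
```

move_arm(
  plan=[
    [0, 0, 0, 0, 0.08, 0, -1],
    [0, 0, 0, 0, 0.08, 0.1, -1],
    [0, 0, 0, 0, 0.08, 0.25, -1],
    [0, 0, 0, 0, 0.08, 0.4, -1],
  ],
)

```text
time_s: 9.25
position: [0.5852, 0.1579, 0.1302]
tool_rot: [[-0.334, 0.943, -0.001], [0.943, 0.334, -0.0], [0.0, -0.001, -1.0]]
ft_force: [1.0, 0.1, -0.1]
grip_width: 0.0266
gripper_force: 29.7
```

move_arm(
  plan=[
    [0, 0, 0, 0, 0, 0.15, -1],
    [0, 0, 0, 0, 0, 0.3, -1],
    [0, 0, 0, 0, 0, 0.45, -1],
    [0, 0, 0, 0, 0, 0.6, -1],
  ],
)

```text
time_s: 9.65
position: [0.5853, 0.1579, 0.1243]
tool_rot: [[-0.334, 0.943, -0.001], [0.943, 0.334, -0.0], [0.0, -0.001, -1.0]]
ft_force: [1.0, -0.8, -0.6]
grip_width: 0.0268
gripper_force: 29.8
```

move_arm(
  plan=[
    [0, 0, 0, 0, 0, 0.15, -1],
    [0, 0, 0, 0, 0, 0.3, -1],
    [0, 0, 0, 0, 0, 0.45, -1],
    [0, 0, 0, 0, 0, 0.6, -1],
    [0, 0, 0, 0, 0, 0.75, -1],
  ],
)

```text
time_s: 10.15
position: [0.5854, 0.1579, 0.1169]
tool_rot: [[-0.334, 0.943, -0.0], [0.943, 0.334, -0.0], [0.0, -0.0, -1.0]]
ft_force: [0.1, 0.4, -0.8]
grip_width: 0.0269
gripper_force: 29.9
```

move_arm(
  plan=[
    [0, 0, 0, 0, 0, 0.1, -1],
    [0, 0, 0, 0, 0, 0.2, -1],
    [0, 0, 0, 0, 0, 0.3, -1],
    [0, 0, 0, 0, 0, 0.4, -1],
  ],
)

```text
time_s: 10.55
position: [0.5854, 0.1579, 0.1129]
tool_rot: [[-0.334, 0.943, -0.0], [0.943, 0.334, -0.0], [0.0, -0.0, -1.0]]
ft_force: [-0.1, 0.5, -0.3]
grip_width: 0.0263
gripper_force: 29.9
```

move_arm(
  plan=[
    [0, 0, 0, 0, 0, 0.07, -1],
    [0, 0, 0, 0, 0, 0.14, -1],
    [0, 0, 0, 0, 0, 0.21, -1],
  ],
)

```text
time_s: 10.85
position: [0.5855, 0.1579, 0.1109]
tool_rot: [[-0.334, 0.943, -0.0], [0.943, 0.334, -0.0], [-0.0, -0.0, -1.0]]
ft_force: [-0.9, 0.5, -0.9]
grip_width: 0.0265
gripper_force: 29.9
```

move_arm(
  plan=[
    [0, 0, 0, 0, 0, 0.07, -1],
    [0, 0, 0, 0, 0, 0.14, -1],
    [0, 0, 0, 0, 0, 0.2, -1],
  ],
)

```text
time_s: 11.15
position: [0.5855, 0.1579, 0.1089]
tool_rot: [[-0.334, 0.943, 0.0], [0.943, 0.334, -0.0], [-0.0, -0.0, -1.0]]
ft_force: [0.1, -0.4, -0.7]
grip_width: 0.0264
gripper_force: 29.9
```

move_arm(
  plan=[
    [0, 0, 0, 0, 0, 0.07, -1],
    [0, 0, 0, 0, 0, 0.14, -1],
    [0, 0, 0, 0, 0, 0.2, -1],
  ],
)

```text
time_s: 11.45
position: [0.5855, 0.1579, 0.1068]
tool_rot: [[-0.334, 0.943, -0.0], [0.943, 0.334, 0.0], [0.0, -0.0, -1.0]]
ft_force: [0.0, -0.6, -0.7]
grip_width: 0.0268
gripper_force: 29.9
```

move_arm(
  plan=[
    [0, 0, 0, 0, 0, 0.07, -1],
    [0, 0, 0, 0, 0, 0.14, -1],
    [0, 0, 0, 0, 0, 0.2, -1],
  ],
)

```text
time_s: 11.75
position: [0.5855, 0.1579, 0.1049]
tool_rot: [[-0.334, 0.943, -0.0], [0.943, 0.334, 0.0], [0.0, -0.0, -1.0]]
ft_force: [0.4, 0.5, -1.5]
grip_width: 0.0262
gripper_force: 29.9
```

move_arm(
  plan=[
    [0, 0, 0, 0, 0, 0.07, -1],
    [0, 0, 0, 0, 0, 0.14, -1],
    [0, 0, 0, 0, 0, 0.2, -1],
  ],
)

```text
time_s: 12.05
position: [0.5855, 0.1579, 0.1029]
tool_rot: [[-0.334, 0.943, 0.0], [0.943, 0.334, 0.0], [-0.0, 0.0, -1.0]]
ft_force: [-0.3, 0.1, -1.0]
grip_width: 0.0265
gripper_force: 29.9
```

move_arm(
  plan=[
    [0, 0, 0, 0, 0, 0.05, -1],
    [0, 0, 0, 0, 0, 0.1, -1],
  ],
)

```text
time_s: 12.25
position: [0.5855, 0.1579, 0.1019]
tool_rot: [[-0.334, 0.943, 0.0], [0.943, 0.334, -0.0], [-0.0, 0.0, -1.0]]
ft_force: [0.0, 0.4, -0.7]
grip_width: 0.0265
gripper_force: 29.9
```

move_arm(
  plan=[
    [0, 0, 0, 0, 0, 0.05, -1],
    [0, 0, 0, 0, 0, 0.1, -1],
  ],
)

```text
time_s: 12.45
position: [0.5855, 0.1579, 0.1009]
tool_rot: [[-0.334, 0.943, -0.0], [0.943, 0.334, 0.0], [0.0, -0.0, -1.0]]
ft_force: [-0.1, 0.9, -0.4]
grip_width: 0.0267
gripper_force: 29.9
```

move_arm(
  plan=[
    [0, 0, 0, 0, 0, 0.04, -1],
    [0, 0, 0, 0, 0, 0.08, -1],
  ],
)

```text
time_s: 12.65
position: [0.5855, 0.1579, 0.1002]
tool_rot: [[-0.334, 0.943, 0.0], [0.943, 0.334, -0.0], [-0.0, 0.0, -1.0]]
ft_force: [-0.5, 0.1, 3.2]
grip_width: 0.0266
gripper_force: 30.3
```

move_arm(
  plan=[
    [0, 0, 0, 0, 0, 0.04, -1],
    [0, 0, 0, 0, 0, 0.08, -1],
  ],
)

```text
time_s: 12.85
position: [0.5856, 0.1579, 0.1001]
tool_rot: [[-0.334, 0.943, 0.001], [0.943, 0.334, -0.0], [-0.0, 0.001, -1.0]]
ft_force: [-2.7, -0.4, 7.9]
grip_width: 0.0271
gripper_force: 31.2
```

move_arm(
  plan=[
    [0, 0, 0, 0, 0, -0.04, -1],
    [0, 0, 0, 0, 0, -0.04, -0.2],
    [0, 0, 0, 0, 0, -0.04, 0.1],
    [0, 0, 0, 0, 0, -0.04, 0.3],
    [0, 0, 0, 0, 0, -0.04, 0.3],
  ],
)

```text
time_s: 13.35
position: [0.5855, 0.1579, 0.0996]
tool_rot: [[-0.334, 0.943, -0.0], [0.943, 0.334, -0.0], [0.0, -0.0, -1.0]]
ft_force: [1.1, 0.6, -0.6]
grip_width: 0.0554
gripper_force: 0.0
```

move_arm(
  plan=[
    [0, 0, 0, 0, 0, 0, 0.3],
    [0, 0, 0, 0, 0, -1, 0.3],
    [0, 0, 0, 0, 0, -3, 0.3],
    [0, 0, 0, 0, 0, -6, 0.3],
    [0, 0, 0, 0, 0, -10, 0.3],
  ],
)

```text
time_s: 13.85
position: [0.5848, 0.1579, 0.2004]
tool_rot: [[-0.333, 0.943, -0.003], [0.943, 0.333, -0.0], [0.001, -0.002, -1.0]]
ft_force: [-0.1, 0.2, -0.3]
grip_width: 0.0555
gripper_force: 0.0
```

move_arm(
  plan=[
    [0, 0, 0, 0, -5, -2, 0.3],
    [0, 0, 0, 0, -10, -4, 0.3],
    [0, 0, 0, 0, -14, -4, 0.3],
    [0, 0, 0, 0, -14, -4, 0.3],
    [0, 0, 0, 0, -14, -4, 0.3],
  ],
)

```text
time_s: 14.35
position: [0.4533, 0.1111, 0.241]
tool_rot: [[-0.333, 0.943, 0.002], [0.943, 0.333, -0.0], [-0.001, 0.002, -1.0]]
ft_force: [0.5, 0.7, -0.1]
grip_width: 0.0553
gripper_force: 0.0
```

```bash
python3 go.py .585 .158 .2 109.5
python3 - <<'E'
from h import *
s=env.get_image("side")
for a in(.0475,-.0025,): print(proj(s,(.5855,.1578,.0895+a)))
cv2.imwrite("pics/e.png",cv2.resize(s["color"][190:290,240:330,::-1],(540,600),interpolation=cv2.INTER_CUBIC))
E
```

```text
t 14.35 pos [0.4533 0.1111 0.241 ] yaw 109.45 tilt 0.14 shift cm [ 0.04 13.98  4.13] az -0.05 F [ 0.5  0.7 -0.1] w 0.0553 gf 0.0
[280.48320251 230.72920367]
[282.25023598 254.86402827]
```

View pics/e.png

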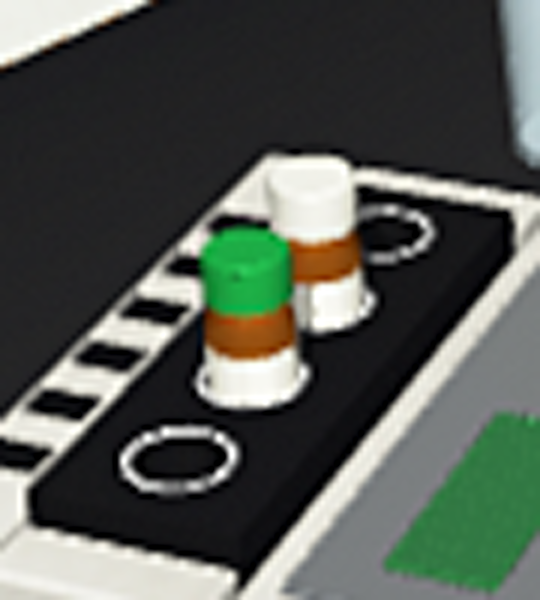

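The green-capped vial stands upright, as deep as the white-capped vial next to it. Its cap top is at about (281,230), which matches the predicted fully-home position, so I'm handing in.

```bash
python3 -c "
from rig import env
print(env.close_job())"
```

```text
the job is handed in; nothing more can be done
None
```

The green-capped vial is standing released and upright on the floor of well2, the first well I tried. It bottomed out at the expected full depth with about 8 N of contact, and I handed the job in at about 14.4 s; no verdict came back.

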